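# Shut the tall treat jar's flip-top

## Task

Two clear jars stand on the turntable tray with their flip-top lids ajar. With your fingertips, gently press the lid of the taller jar down until it is fully shut, then draw your hand away. Do not lift or shift the jar or turn the tray, and leave the shorter jar with its lid ajar, the bowl, the scoop and the brush just as they are.

Things in the scene. Friction and masses are not known exactly. Their poses are not given: they have to be found in the camera images.
- tall_jar: The taller jar: round, clear acrylic, 100 mm across, 150 mm high without its lid, about 0.5 kg, loose on the tray, biscuits inside. Origin: centre of its underside; z up, the lid's hinge at the rim on its +x side, the thumb tab on its -x side.
- tall_lid (a joint): Opening angle of the taller jar's white lid (rad): 0 is shut, flat on the rim's 6 mm seal; starts at 0.45 to 0.9. Hinge axis level, parallel to the jar's y axis, 55 mm from the jar's axis on its +x side, 156 mm above its underside. The hinge is stiff: the lid stays at any angle, a push of 1 to 2 N moves it; shut, it sinks on a soft seal, 1 mm per 5 N, 5 mm at most. Over 25 N is too hard a press.
- tall_lid_middle (a point): Centre of the top face of the taller jar's lid, a disc 104 mm across, 8 mm thick, centred 55 mm from the hinge axis; its thumb tab, 34 mm wide, ends 122 mm from the hinge axis. Moves with the lid; shut, it is on the jar's axis, 164 mm above the jar's underside. Axes: z out of the top face, -x from hinge to tab.
- short_jar: The shorter jar, to be left alone: the same but 95 mm high. Origin: centre of its underside; hinge on its +x side.
- short_lid (a joint): Opening angle of the shorter jar's lid (rad), 0 shut; starts between 0.45 and 0.9 and is to stay as it is.
- short_lid_middle (a point): Centre of the top face of the shorter jar's lid.
- bowl: Stoneware bowl on the tray, 124 mm across, 50 mm high. Origin: centre of its underside. Leave alone.
- scoop: Steel scoop lying on the counter beside the tray, about 195 mm long, 55 mm wide, 34 mm high. Origin: on its underside; pan towards +x, handle towards -x. Leave alone.
- brush: Dark grey rubber grooming brush on the counter on the other side of the tray, 125 x 62 mm, 48 mm high with its bridge handle along x. Origin: centre of its underside. Leave alone.
- tray_edge (a point): A point on the turntable tray's top, 165 mm from its centre. The tray is a round wooden disc 350 mm across, on a steel foot of adjustable height, its top 28 to 62 mm above the counter; it turns about its centre against some friction (a sideways push of about 4 N at 90 mm from its centre). It is not to be turned.

How it is judged:
On the way, in this order (a step that is already met when the one before it is completed fails the run):
1. the fingers touch the taller jar's lid while it is still ajar (contact force between the fingers and tall_jar above 0.2 N and value of joint tall_lid above 0.3 rad).
2. the lid is shut under the fingers (contact force between the fingers and tall_jar above 0.2 N and value of joint tall_lid below 0.06 rad), for 0.02 s.
At the end, for the whole second after the job is handed in: The taller jar's lid is shut (within 0.06 rad, a gap under 7 mm at the tab), the jar stands upright within 20 mm of where it was, the tray's edge is within 20 mm of where it was, the shorter jar, its lid, bowl, scoop and brush are within 12 mm of where they were, and the robot is clear (value of joint tall_lid below 0.06 rad and linear speed of tall_jar below 0.01 m/s and not (distance of tall_jar from where it was at the start of the episode above 0.02 m) and angle between tall_jar's own z axis and vertical below 0.05 rad and not (distance of tray_edge from where it was at the start of the episode above 0.02 m) and not (distance of bowl from where it was at the start of the episode above 0.012 m) and not (distance of scoop from where it was at the start of the episode above 0.012 m) and not (distance of brush from where it was at the start of the episode above 0.012 m) and not (distance of short_jar from where it was at the start of the episode above 0.012 m) and not (distance of short_lid_middle from where it was at the start of the episode above 0.012 m) and value of joint short_lid above 0.35 rad); the robot touches nothing.
It fails at once if the taller jar is pressed with more than 25 N (contact force between the fingers and tall_jar above 25 N).
It fails at once if the taller jar is lifted, tipped or shifted by more than 20 mm (distance of tall_jar from where it was at the start of the episode above 0.02 m or z of tall_jar in the frame of tray_edge above 0.008 m or angle between tall_jar's own z axis and vertical above 0.12 rad).
It fails at once if the tray is turned by more than 20 mm at its edge (distance of tray_edge from where it was at the start of the episode above 0.02 m).
It fails at once if the bowl, scoop, brush, shorter jar or its lid is disturbed (moved more than 12 mm) (distance of any of bowl, scoop, brush, short_jar, short_lid_middle from where it was at the start of the episode above 0.012 m).
It fails at once if the fingers press on a bystander with more than 2 N (contact force between the fingers and bowl above 2 N or contact force between the fingers and scoop above 2 N or contact force between the fingers and brush above 2 N or contact force between the fingers and short_jar above 2 N).
It also fails if it takes over 32 s, if anything falls off the work surface, if the arm or the gripper's body presses on something with over 40 N, if the wrist force passes 120 N, or if a joint passes its speed limit or range.

## Robot

A 7-joint arm with a two-finger parallel gripper is mounted at the origin on the work surface. World frame = base frame: x ahead of the robot, y to its left, z up, the work surface at z = 0. Lengths are in m, angles in rad, forces in N, time in s.
With the tool pointing down it reaches from about 0.375 to 0.925 m from the base axis. Payload 3.1 kg.
Tool frame: the origin (TCP) lies on the centre line of the jaws, within the pads' length; the fingertips stand 14 mm ahead of it and the grasp point (between the pads) lies 5 mm behind it; x points along the fingers, y is the direction in which the jaws open and shut, and the axes are right-handed (so a half turn about x gives the same grasp; the last joint's range is limited). The gripper opens to 85 mm and grips with 20 to 120 N. Pads are 22 mm wide; open, the fingers measure 114 mm over their backs; the gripper's body (76 mm by 85 mm) begins 54 mm behind the grasp point. The pads swing forward as they close: fully open they stand 13 mm farther back than shut.
Start: joints at [1.221, 0.383, 0.044, 1.598, -0.018, 1.161, -0.05], TCP at [0.162, -0.63, 0.245] pointing down, gripper open.
Joint ranges: [-2.61, 2.61], [-0.41, 2.15], [-1.48, 1.57], [0, 2.5], [-1.57, 4.71], [0.05, 1.97], [-2.85, 2.85]. Speed limits (rad/s): [2.79, 2.79, 3.14, 3.14, 3.14, 3.14, 3.14].

## Interface

Orientations are given as a unit quaternion [x, y, z, w].
In Python, from plant import get_obs, vision, job gives the robot as it stands.
- The arm moves only by the tool drive_tool, never from a script. Its argument "plan" is a list of rows, each a list of 2 entries, a list of its own where there are three numbers: the shift along the world's x, y, z each as a share of 15 cm, from -1 to 1, then the turn, a rotation vector about the world's x, y, z each as a share of pi/2 rad, from -1 to 1. A call has 1 to 12 rows; each row is the pose to reach, as a shift and turn from the pose commanded when the call began; what a row does not reach only later rows make up. A row lasts 1/10 s, in which the tool goes at most 50 mm and 8.59 degrees, less where a joint would pass 70% of its speed; a pose out of reach is approached as far as the arm can. A call with a number of a shift or a turn outside -1 to 1 is refused whole. A call with a gripper value outside its range is refused whole. "gripper" is the opening in per cent of the stroke, from 0 (shut) to 100 (fully open), set as the call begins (left out, the last holds). The fingers move at their own pace and stop on an object; "force" is the grip in N (left out, the last holds). Time passes only in rows, so rows that repeat a pose let the fingers close. It gives the time, the measured TCP pose, the force and the opening at its end, in the units of the state.
- get_obs(): the state, without advancing time (a new reading comes with each control period).
- vision.camera(name): name is "side" or "top"; returns a dict with "color" (420x560x3 uint8, blue, green, red), "range_z" (420x560 float32, m along the optical axis (not along the pixel's ray), 0 where there is no reading), "fx", "fy", "cx", "cy" (pixels), "extrinsics" (4x4, takes a point from camera to world coordinates). Camera axes: x right, y down, z forward; pixel columns grow to the right and rows downward; lengths in m; the calibration is good to about 2 mm. A picture is of the moment at which its call begins.
- job.finish_job(): hands the job in, once; it reports no verdict.
The state is a dict: "t": time; "joint_pos": joint angles; "qvel": joint speeds; "joint_torque": joint torques, N m; "ee_pos": TCP position; "orientation": TCP orientation; "ft_force": force on the tool from outside, world axes, zero at the start; "torque": the same for the moment, N m; "grip_width": finger opening in m.
Only numpy, scipy, OpenCV 4.12 (cv2) and the standard library are available. Lean on these libraries where they do the work, as an engineer would, in place of code of your own. Each camera call takes 0.05 s, during which the arm holds its last target.

## Working session

There is one attempt and no reset: what is moved stays moved. The work goes in short steps, Python scripts to look and compute and a tool call to move; the robot and the scene stay as the last step left them, time stands still between calls to the robot, and variables do not carry over. Pictures are saved under pics/ and viewed, and the job is handed in when it is done.

Besides the shell and the picture viewer there is one more tool, called after "Request:" as name([rows], argument=value, ...), one row to a line, values as JSON. drive_tool: Moves the arm, as the interface text tells. Its arguments: {"type":"object","properties":{"plan":{"type":"array"},"gripper":{"type":"number"},"force":{"type":"number"}},"required":["plan"]}

```bash
mkdir -p pics; ls
python3 - <<'E'
from plant import get_obs, vision
import cv2,numpy as np,pickle
o=get_obs();print({k:np.round(v,3) for k,v in o.items()})
for n in("side","top"):
    c=vision.camera(n);pickle.dump(c,open(n+'.pkl','wb'));cv2.imwrite(f'pics/{n}0.png',c['color'])
    print(n,c['fx'],c['fy'],c['cx'],c['cy'],np.round(c['extrinsics'],4).tolist())
E
```

```text
pics
{'t': np.float64(0.0), 'joint_pos': array([ 1.221,  0.384,  0.044,  1.6  , -0.018,  1.161, -0.05 ]), 'qvel': array([-0.001,  0.002, -0.   , -0.   ,  0.001,  0.   , -0.   ]), 'joint_torque': array([ 0.0000e+00, -4.3346e+01,  1.0250e+00, -2.4951e+01,  1.1000e-02,
        1.1000e-02,  0.0000e+00]), 'ee_pos': array([ 0.162, -0.629,  0.244]), 'orientation': array([-0.701, -0.09 ,  0.702, -0.088]), 'ft_force': array([-0.77 ,  0.292, -0.274]), 'torque': array([ 0.026, -0.03 , -0.033]), 'grip_width': np.float64(0.085)}
side 420.51710846844816 420.51710846844816 283.020984597768 201.22270079004994 [[-0.7713, -0.3898, 0.5031, -0.0881], [-0.6364, 0.485, -0.5999, 0.7895], [-0.0102, -0.7829, -0.6221, 0.9377], [0.0, 0.0, 0.0, 1.0]]
top 465.30221585024475 465.30221585024475 280.89533370904684 204.6317292808416 [[-0.0249, -0.9831, 0.1813, 0.2702], [-0.9997, 0.025, -0.0015, 0.0188], [-0.003, -0.1813, -0.9834, 1.6541], [0.0, 0.0, 0.0, 1.0]]
```

View pics/side0.png

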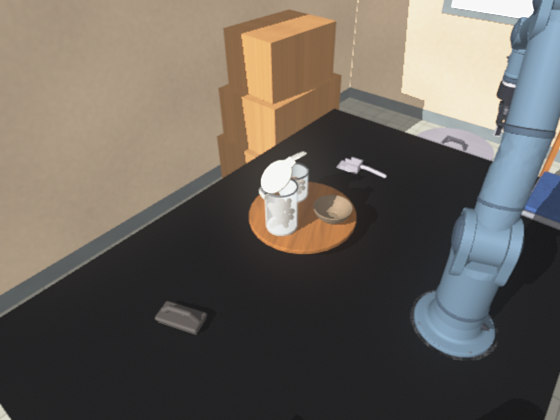

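View pics/top0.png

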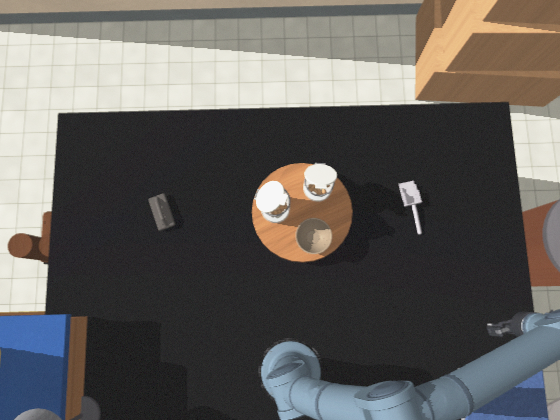

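Run:
```python
import cv2,numpy as np,pickle
s=pickle.load(open('side.pkl','rb'))['color'];t=pickle.load(open('top.pkl','rb'))['color']
cv2.imwrite('pics/sz.png',cv2.resize(s[140:250,235:365],None,fx=6,fy=5.4*6/5.4*5.4/6,interpolation=2)[:600])
cv2.imwrite('pics/tz.png',cv2.resize(t[155:270,245:360],None,fx=5,fy=5,interpolation=2))
```

```text
(no output)
```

View pics/sz.png

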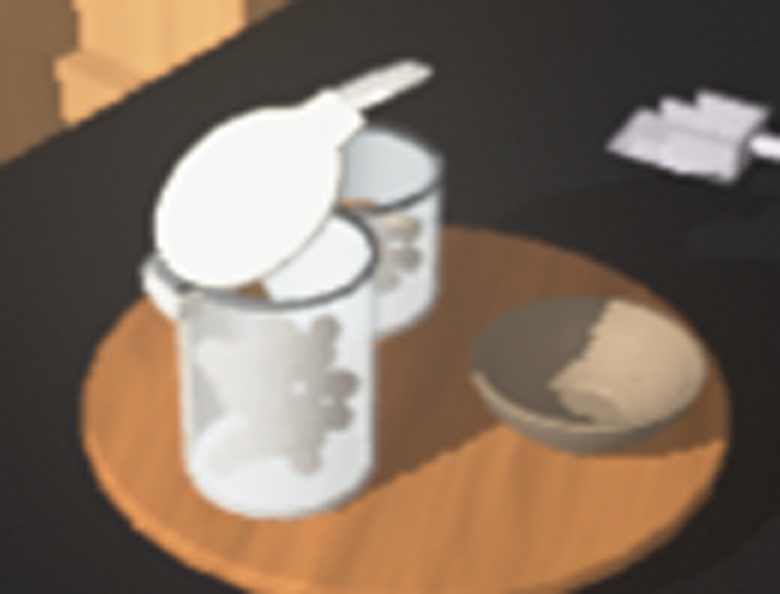

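View pics/tz.png

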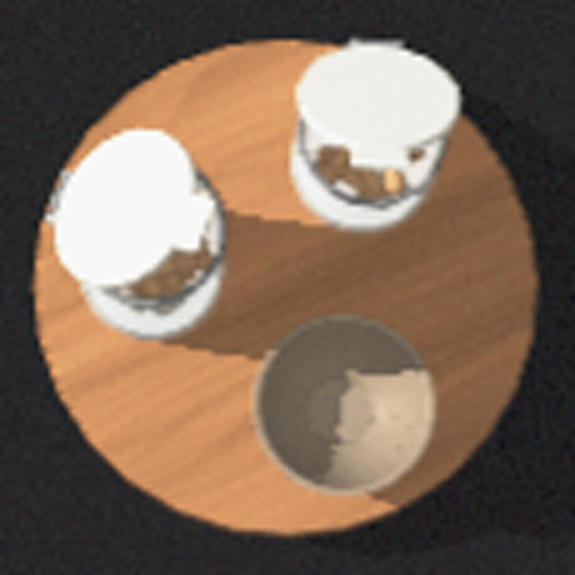

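```bash
cat > h.py <<'E'
import cv2,numpy as np
def cloud(c):
    z=c['range_z'];v,u=np.mgrid[:z.shape[0],:z.shape[1]]
    p=np.stack([(u-c['cx'])/c['fx']*z,(v-c['cy'])/c['fy']*z,z],-1)
    E=c['extrinsics'];return p@E[:3,:3].T+E[:3,3]
def planefit(P):
    for _ in range(6):
        m=P.mean(0);U,S,V=np.linalg.svd(P-m,full_matrices=False);n=V[2]*np.sign(V[2][2]);r=(P-m)@n
        k=abs(r)<max(2.5*np.median(abs(r)),.002)
        P=P[k]
    return P.mean(0),n,P,r.std()
E
python3 - <<'E'
import pickle;from h import *
for n in("side","top"):
    c=pickle.load(open(n+'.pkl','rb'));W=cloud(c);b=c['color'].astype(int);hsv=cv2.cvtColor(c['color'],cv2.COLOR_BGR2HSV)
    ok=c['range_z']>0
    near=ok&(np.hypot(W[...,0]-.5,W[...,1])<.35)
    wood=near&(hsv[...,1]>100)&(hsv[...,2]>80)&(W[...,2]<.1)
    print(n,'tray z',np.median(W[wood][:,2]),W[wood].mean(0),wood.sum())
    u8=wood.astype(np.uint8);cs=max(cv2.findContours(u8,0,2)[0],key=cv2.contourArea);hull=cv2.convexHull(cs);print('ell',cv2.fitEllipse(hull))
    wh=(ok&(hsv[...,2]>225)&(hsv[...,1]<30)&(W[...,2]>.12)&near).astype(np.uint8)
    k,l,st,ce=cv2.connectedComponentsWithStats(wh)
    for i in range(1,k):
        if st[i,4]<40: continue
        er=cv2.erode((l==i).astype(np.uint8),np.ones((3,3)))>0
        m,nn,Q,s=planefit(W[er]);print(st[i],m.round(4),nn.round(3),'tilt',np.arccos(nn[2]).round(3),len(Q),'zrange',np.percentile(W[l==i][:,2],[2,50,98]).round(3),'sd',s.round(4))
E
```

```text
side tray z 0.056124460610986415 [ 0.49981917 -0.01057519  0.05425755] 3440
ell ((301.7906494140625, 217.49977111816406), (72.87981414794922, 108.64167785644531), 90.95709228515625)
[262 154  41  39 779] [0.5532 0.0507 0.2545] [0.247 0.558 0.793] tilt 0.656 498 zrange [0.221 0.253 0.289] sd 0.001
[280 181  16  14 127] [ 0.5564 -0.0072  0.173 ] [ 0.263 -0.96   0.099] tilt 1.472 40 zrange [0.145 0.173 0.246] sd 0.0009
[282 194  14  14  63] [0.4996 0.0423 0.1875] [0.997 0.08  0.019] tilt 1.551 13 zrange [0.162 0.194 0.206] sd 0.001
[268 203  10  18 102] [0.541  0.086  0.1636] [ 0.146 -0.989  0.004] tilt 1.567 28 zrange [0.122 0.161 0.186] sd 0.0008
top tray z 0.05777401386304715 [ 0.52667494 -0.05776246  0.05700047] 4686
ell ((301.4264221191406, 212.12460327148438), (99.11371612548828, 100.72470092773438), 97.6142349243164)
[305 164  31  24 548] [ 0.6329 -0.1095  0.2023] [ 0.601 -0.05   0.797] tilt 0.648 366 zrange [0.171 0.203 0.236] sd 0.0014
[255 181  33  40 749] [0.5533 0.0494 0.2584] [0.244 0.572 0.783] tilt 0.671 477 zrange [0.137 0.256 0.294] sd 0.0016
```

Run:
```python
import pickle;from h import *
from scipy.spatial.transform import Rotation as R
from plant import get_obs
print(R.from_quat(get_obs()['orientation']).as_matrix().round(3).tolist())
for n,(x,y,w,h) in (("side",(262,154,41,39)),("top",(255,181,33,40))):
    c=pickle.load(open(n+'.pkl','rb'));W=cloud(c);hsv=cv2.cvtColor(c['color'],cv2.COLOR_BGR2HSV)
    near=(c['range_z']>0)&(np.hypot(W[...,0]-.5,W[...,1])<.35)
    wh=(hsv[...,2]>225)&(hsv[...,1]<30)&near&(W[...,2]>.12)
    box=np.zeros_like(wh);box[y:y+h,x:x+w]=1
    m,nn,Q,s=planefit(W[wh&box])
    nn=np.array([.246,.565,.788]);nn/=np.linalg.norm(nn)
    P=W[wh&box];P=P[abs((P-m)@nn)<.004]
    d=np.r_[nn[:2],0];d/=np.linalg.norm(d);a=np.cross([0,0,1],d);e=np.cross(a,nn)
    e*=np.sign(e@d);X=(P-m)@e;Y=(P-m)@a
    for x0 in np.arange(-.08,.07,.01):
        k=(X>x0)&(X<=x0+.01)
        if k.sum()>2: print(n,x0.round(3),k.sum(),Y[k].min().round(4),Y[k].max().round(4))
    hx=X.max();print('hinge-edge',hx,'m',m.round(4),'Xmin',X.min(), 'zmin/max',P[:,2].min(),P[:,2].max())
    C=m+e*(hx-.052);print('centre est',C.round(4),'tab end',(m+e*X.min()).round(4))
```

```text
[[-0.001, 0.249, -0.968], [0.002, -0.968, -0.249], [-1.0, -0.002, 0.0]]Traceback (most recent call last):
  File "<stdin>", line 18, in <module>
    return umr_maximum(a, axis, None, out, keepdims, initial, where)
ValueError: zero-size array to reduction operation maximum which has no identity
```

Request:
drive_tool([
  [[0,0,0.3],[0,0,0]],
  [[0,0.1,0.6],[0,0,0]],
  [[0.2,0.3,0.9],[0,0,0]],
  [[0.4,0.6,1],[0,0,0]],
  [[0.5,0.9,1],[0,0,0]],
  [[0.5,1,1],[0,0,0]],
], gripper=0, force=20)

```text
t: 0.7
ee_pos: [0.2412, -0.4757, 0.3965]
orientation: [0.702, 0.091, -0.7, 0.091]
ft_force: [-0.1, -0.4, -0.7]
grip_width: -0.0
```

Run:
```python
import pickle;from h import *
for n,(x,y,w,h),m in (("side",(262,154,41,39),[.5532,.0507,.2545]),("top",(255,181,33,40),[.5533,.0494,.2584])):
    m=np.array(m)
    c=pickle.load(open(n+'.pkl','rb'));W=cloud(c);hsv=cv2.cvtColor(c['color'],cv2.COLOR_BGR2HSV)
    wh=(hsv[...,2]>225)&(hsv[...,1]<30)&(c['range_z']>0)
    P=W[y:y+h,x:x+w][wh[y:y+h,x:x+w]]
    nn=np.array([.246,.565,.788]);nn/=np.linalg.norm(nn)
    P=P[abs((P-m)@nn)<.005]
    d=np.r_[nn[:2],0];d/=np.linalg.norm(d);a=np.cross([0,0,1],d);e=np.cross(a,nn)
    X=(P-m)@e;Y=(P-m)@a
    for x0 in np.arange(-.08,.07,.01):
        k=(X>x0)&(X<=x0+.01)
        if k.sum()>2: print(n,x0.round(3),k.sum(),Y[k].min().round(4),Y[k].max().round(4))
    hx=X.max();print(len(P),'hinge-edge',hx,'e',e,'Xmin',X.min())
    C=m+e*(hx-.052);print('centre est',C.round(4),'tab end',(m+e*X.min()).round(4),'jar',(C-.0164*d).round(4))
```

```text
side -0.07 11 -0.0173 0.0109
side -0.06 29 -0.0202 0.0141
side -0.05 33 -0.0253 0.0176
side -0.04 54 -0.0371 0.0319
side -0.03 74 -0.0463 0.0457
side -0.02 78 -0.05 0.0474
side -0.01 87 -0.0533 0.0516
side -0.0 85 -0.0515 0.0484
side 0.01 84 -0.0539 0.0489
side 0.02 78 -0.0459 0.0463
side 0.03 67 -0.0414 0.04
side 0.04 49 -0.0316 0.0328
side 0.05 15 -0.0154 0.0187
744 hinge-edge 0.05610831798720183 e [ 0.31446252  0.72224114 -0.61602034] Xmin -0.0628533337854483
centre est [0.5545 0.0537 0.252 ] tab end [0.5334 0.0053 0.2932] jar [0.5479 0.0386 0.252 ]
top -0.07 6 -0.0173 0.0131
top -0.06 29 -0.0187 0.014
top -0.05 28 -0.0179 0.0133
top -0.04 53 -0.0344 0.0349
top -0.03 61 -0.044 0.0402
top -0.02 74 -0.048 0.0447
top -0.01 78 -0.0512 0.0472
top -0.0 75 -0.0525 0.0494
top 0.01 77 -0.05 0.0473
top 0.02 65 -0.0491 0.0458
top 0.03 55 -0.0442 0.0407
top 0.04 48 -0.0402 0.0348
top 0.05 16 -0.0208 0.0203
665 hinge-edge 0.05687989006104658 e [ 0.31446252  0.72224114 -0.61602034] Xmin -0.06337613812373206
centre est [0.5548 0.0529 0.2554] tab end [0.5334 0.0036 0.2974] jar [0.5483 0.0379 0.2554]
```

Request:
drive_tool([
  [[0.15,0.3,0],[0,0,0]],
  [[0.3,0.6,0],[0,0,0]],
  [[0.45,0.9,0],[0,0,0]],
  [[0.5,1,0],[0,0,0]],
  [[0.5,1,0],[0,0,0]],
])

```text
t: 1.2
ee_pos: [0.314, -0.3259, 0.3952]
orientation: [-0.701, -0.092, 0.701, -0.091]
ft_force: [0.4, -0.9, -0.1]
grip_width: 0.0003
```

Request:
drive_tool([
  [[0.2,0.3,0],[0,0,0]],
  [[0.4,0.6,0],[0,0,0]],
  [[0.6,0.9,0],[0,0,0]],
  [[0.7,1,0],[0,0,0]],
  [[0.7,1,0],[0,0,0]],
])

```text
t: 1.7
ee_pos: [0.4196, -0.1756, 0.3952]
orientation: [0.702, 0.092, -0.701, 0.091]
ft_force: [-0.2, -0.1, -0.7]
grip_width: -0.0001
```

Request:
drive_tool([
  [[0.2,0.3,0],[0,0,0]],
  [[0.4,0.6,0],[0,0,0]],
  [[0.6,0.9,0],[0,0,0]],
  [[0.7,1,0],[0,0,0]],
  [[0.7,1,0],[0,0,0]],
])

```text
t: 2.2
ee_pos: [0.5238, -0.0263, 0.3946]
orientation: [0.701, 0.092, -0.701, 0.09]
ft_force: [0.2, -0.6, 0.2]
grip_width: -0.0002
```

Request:
drive_tool([
  [[0.1,0.31,0],[0,0,0]],
  [[0.1,0.31,-0.1],[0,0,0]],
  [[0.1,0.31,-0.25],[0,0,0]],
  [[0.1,0.31,-0.4],[0,0,0]],
  [[0.1,0.31,-0.4],[0,0,0]],
])

```text
t: 2.7
ee_pos: [0.5344, 0.0133, 0.331]
orientation: [-0.699, -0.087, 0.705, -0.088]
ft_force: [-0.3, 0.0, -0.5]
grip_width: 0.0004
```

Run:
```python
from plant import get_obs, vision
import cv2
a=vision.camera('side')['color'][100:250,225:375];b=vision.camera('top')['color'][140:270,235:365]
cv2.imwrite('pics/p1.png',cv2.hconcat([cv2.resize(a,(400,400),interpolation=2),cv2.resize(b,(400,400),interpolation=2)]))
print(get_obs()['ee_pos'],get_obs()['ft_force'])
```

```text
[0.53670369 0.0145922  0.33487568] [-0.03137223 -1.06732331  0.205133  ]
```

View pics/p1.png

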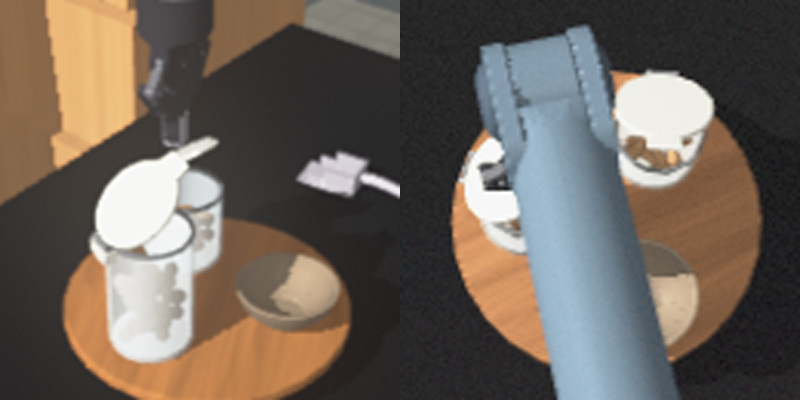

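The view shows the closed fingertips at about (173,143) in the left crop, right above the tab side of the tall lid (180,160). All the other objects are undisturbed. Next I descend slowly.

Request:
drive_tool([
  [[0.02,0.04,-0.03],[0,0,0]],
  [[0.02,0.04,-0.07],[0,0,0]],
  [[0.02,0.04,-0.11],[0,0,0]],
  [[0.02,0.04,-0.15],[0,0,0]],
  [[0.02,0.04,-0.15],[0,0,0]],
])

```text
t: 3.3
ee_pos: [0.5392, 0.0228, 0.3115]
orientation: [-0.701, -0.089, 0.702, -0.089]
ft_force: [-0.7, -0.8, 0.1]
grip_width: 0.0001
```

Request:
drive_tool([
  [[0,0,-0.03],[0,0,0]],
  [[0,0,-0.06],[0,0,0]],
  [[0,0,-0.09],[0,0,0]],
  [[0,0,-0.12],[0,0,0]],
])

```text
t: 3.7
ee_pos: [0.54, 0.0228, 0.2945]
orientation: [0.702, 0.089, -0.701, 0.089]
ft_force: [-0.2, -0.1, 1.1]
grip_width: -0.0
```

Request:
drive_tool([
  [[0,0,-0.03],[0,0,0]],
  [[0,0,-0.06],[0,0,0]],
  [[0,0,-0.09],[0,0,0]],
  [[0,0,-0.12],[0,0,0]],
])

```text
t: 4.1
ee_pos: [0.54, 0.023, 0.2764]
orientation: [0.702, 0.089, -0.701, 0.089]
ft_force: [0.9, -0.2, -0.0]
grip_width: -0.0001
```

```bash
cat > pic.py <<'E'
import sys
from plant import get_obs, vision
import cv2,pickle
c=vision.camera('side');pickle.dump(c,open('s_now.pkl','wb'))
a=c['color'][130:250,235:385]
cv2.imwrite(sys.argv[1],cv2.resize(a,(750,600),interpolation=2))
for _ in range(3):
    o=get_obs();print(o['t'],o['ee_pos'].round(4),o['ft_force'].round(2))
E
python3 pic.py pics/p2.png
```

```text
4.15 [0.5395 0.0229 0.2755] [ 0.51 -0.36 -0.19]
4.15 [0.5395 0.0229 0.2755] [ 0.51 -0.36 -0.19]
4.15 [0.5395 0.0229 0.2755] [ 0.51 -0.36 -0.19]
```

View pics/p2.png

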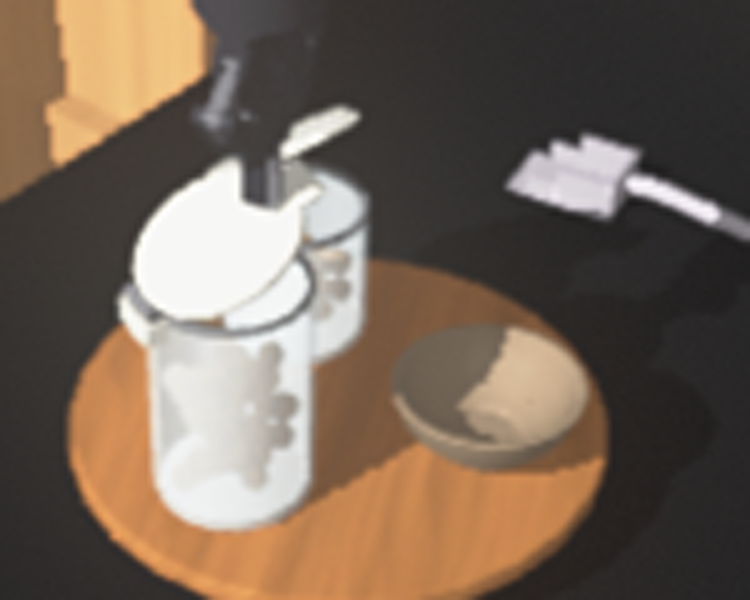

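The fingertips are on the lid at about (262,200), by the tab. The lid is already lower and the jar and tray have not moved, so I continue.

Request:
drive_tool([
  [[0,0,-0.03],[0,0,0]],
  [[0,0,-0.06],[0,0,0]],
  [[0,0,-0.09],[0,0,0]],
  [[0,0,-0.12],[0,0,0]],
  [[0,0,-0.15],[0,0,0]],
  [[0,0,-0.18],[0,0,0]],
])

```text
t: 4.75
ee_pos: [0.5399, 0.0229, 0.2493]
orientation: [-0.701, -0.089, 0.702, -0.089]
ft_force: [0.0, -0.5, 0.1]
grip_width: 0.0001
```

```bash
python3 pic.py pics/p3.png
```

```text
4.8 [0.5394 0.0229 0.2485] [-0.25 -0.84  0.36]
4.8 [0.5394 0.0229 0.2485] [-0.25 -0.84  0.36]
4.8 [0.5394 0.0229 0.2485] [-0.25 -0.84  0.36]
```

View pics/p3.png

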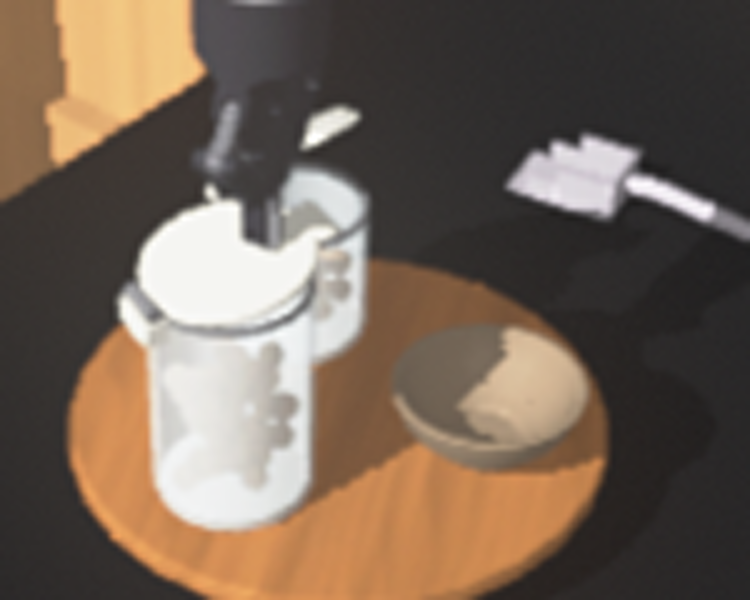

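Request:
drive_tool([
  [[0,0,-0.02],[0,0,0]],
  [[0,0,-0.04],[0,0,0]],
  [[0,0,-0.06],[0,0,0]],
  [[0,0,-0.06],[0,0,0]],
])

```text
t: 5.2
ee_pos: [0.5397, 0.023, 0.2402]
orientation: [-0.701, -0.089, 0.702, -0.089]
ft_force: [-0.1, -0.2, 0.5]
grip_width: 0.0
```

Request:
drive_tool([
  [[0,0,-0.01],[0,0,0]],
  [[0,0,-0.01],[0,0,0]],
  [[0,0,-0.02],[0,0,0]],
  [[0,0,-0.02],[0,0,0]],
])

```text
t: 5.6
ee_pos: [0.54, 0.023, 0.2377]
orientation: [0.702, 0.089, -0.701, 0.089]
ft_force: [-0.0, 0.9, 0.4]
grip_width: 0.0002
```

Request:
drive_tool([
  [[0,0,-0.007],[0,0,0]],
  [[0,0,-0.007],[0,0,0]],
  [[0,0,-0.007],[0,0,0]],
])

```text
t: 5.9
ee_pos: [0.5399, 0.023, 0.2366]
orientation: [-0.701, -0.089, 0.702, -0.089]
ft_force: [0.8, -0.2, 0.2]
grip_width: -0.0001
```

Request:
drive_tool([
  [[0,0,-0.007],[0,0,0]],
  [[0,0,-0.007],[0,0,0]],
  [[0,0,-0.007],[0,0,0]],
])

```text
t: 6.2
ee_pos: [0.54, 0.023, 0.2358]
orientation: [0.702, 0.089, -0.701, 0.089]
ft_force: [-0.8, 0.2, 1.3]
grip_width: 0.0002
```

Request:
drive_tool([
  [[0,0,-0.007],[0,0,0]],
  [[0,0,-0.007],[0,0,0]],
  [[0,0,-0.007],[0,0,0]],
])

```text
t: 6.5
ee_pos: [0.5401, 0.023, 0.235]
orientation: [0.702, 0.089, -0.701, 0.089]
ft_force: [-1.9, 1.1, 3.8]
grip_width: -0.0005
```

Request:
drive_tool([
  [[0,0,-0.007],[0,0,0]],
  [[0,0,-0.007],[0,0,0]],
  [[0,0,-0.007],[0,0,0]],
])

```text
t: 6.8
ee_pos: [0.5401, 0.023, 0.2344]
orientation: [0.702, 0.089, -0.701, 0.089]
ft_force: [-2.6, -0.6, 6.5]
grip_width: 0.0003
```

Request:
drive_tool([
  [[0,0,-0.006],[0,0,0]],
  [[0,0,-0.006],[0,0,0]],
  [[0,0,-0.006],[0,0,0]],
])

```text
t: 7.1
ee_pos: [0.5402, 0.0229, 0.2339]
orientation: [0.702, 0.089, -0.701, 0.089]
ft_force: [-3.2, -1.1, 8.1]
grip_width: 0.0002
```

```bash
python3 pic.py pics/p4.png
```

```text
7.15 [0.5402 0.023  0.2339] [-2.81 -1.04  7.19]
7.15 [0.5402 0.023  0.2339] [-2.81 -1.04  7.19]
7.15 [0.5402 0.023  0.2339] [-2.81 -1.04  7.19]
```

View pics/p4.png

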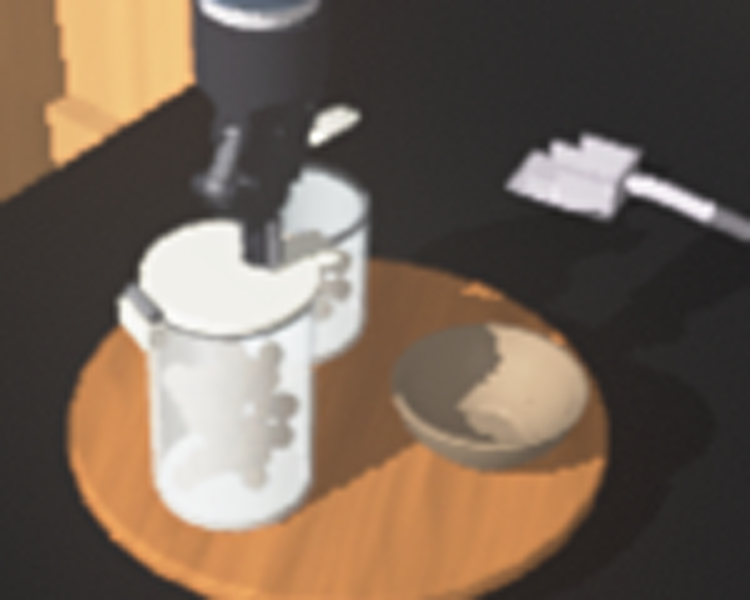

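Request:
drive_tool([
  [[0,0,-0.006],[0,0,0]],
  [[0,0,-0.006],[0,0,0]],
  [[0,0,-0.006],[0,0,0]],
])

```text
t: 7.45
ee_pos: [0.5402, 0.0229, 0.2334]
orientation: [0.702, 0.088, -0.701, 0.089]
ft_force: [-3.6, -1.1, 9.7]
grip_width: -0.0002
```

Request:
drive_tool([
  [[0,0,0.02],[0,0,0]],
  [[0,0,0.06],[0,0,0]],
  [[0,0,0.2],[0,0,0]],
  [[0,0,0.5],[0,0,0]],
  [[0,0,0.8],[0,0,0]],
  [[0,0,1],[0,0,0]],
])

```text
t: 8.05
ee_pos: [0.5409, 0.0234, 0.3848]
orientation: [0.703, 0.089, -0.7, 0.089]
ft_force: [0.3, -0.6, 0.2]
grip_width: 0.0002
```

Request:
drive_tool([
  [[-0.2,-0.3,0],[0,0,0]],
  [[-0.4,-0.6,0],[0,0,0]],
  [[-0.6,-0.9,0],[0,0,0]],
  [[-0.7,-1,0],[0,0,0]],
  [[-0.7,-1,0],[0,0,0]],
])

```text
t: 8.55
ee_pos: [0.4317, -0.1326, 0.3811]
orientation: [-0.701, -0.084, 0.703, -0.086]
ft_force: [0.4, -0.6, 0.4]
grip_width: 0.0004
```

Request:
drive_tool([
  [[-0.2,-0.3,0],[0,0,0]],
  [[-0.4,-0.6,0],[0,0,0]],
  [[-0.6,-0.9,0],[0,0,0]],
  [[-0.7,-1,0],[0,0,0]],
  [[-0.7,-1,0],[0,0,0]],
  [[-0.7,-1,0],[0,0,0]],
])

```text
t: 9.15
ee_pos: [0.3303, -0.2768, 0.3814]
orientation: [0.702, 0.089, -0.701, 0.088]
ft_force: [0.4, 0.7, 0.4]
grip_width: -0.0001
```

```bash
python3 pic.py pics/p5.png
python3 - <<'E'
from h import *;import pickle
from plant import vision
top=vision.camera('top');cv2.imwrite('pics/top5.png',top['color'])
for n,c,f in(("side",pickle.load(open('s_now.pkl','rb')),'side.pkl'),("top",top,'top.pkl')):
    W=cloud(c);hsv=cv2.cvtColor(c['color'],cv2.COLOR_BGR2HSV);ok=c['range_z']>0
    near=ok&(np.hypot(W[...,0]-.5,W[...,1])<.35)
    wh=((hsv[...,2]>215)&(hsv[...,1]<30)&(W[...,2]>.12)&near).astype(np.uint8)
    k,l,st,ce=cv2.connectedComponentsWithStats(wh)
    for i in range(1,k):
        if st[i,4]<150: continue
        er=cv2.erode((l==i).astype(np.uint8),np.ones((3,3)))>0
        m,nn,Q,s=planefit(W[er]);print(n,st[i],m.round(4),nn.round(3),'tilt',np.arccos(nn[2]).round(3))
    wood=near&(hsv[...,1]>100)&(hsv[...,2]>80)&(W[...,2]<.1)
    print(cv2.fitEllipse(cv2.convexHull(max(cv2.findContours(wood.astype(np.uint8),0,2)[0],key=cv2.contourArea))))
E
```

```text
9.2 [ 0.3311 -0.2758  0.3815] [-0.32 -0.29  1.07]
9.2 [ 0.3311 -0.2758  0.3815] [-0.32 -0.29  1.07]
9.2 [ 0.3311 -0.2758  0.3815] [-0.32 -0.29  1.07]
side [264 174  43  22 643] [0.5458 0.0385 0.2203] [ 0.004 -0.007  1.   ] tilt 0.008
side [266 193  31  29 348] [0.5241 0.0746 0.1674] [ 0.797 -0.604  0.023] tilt 1.548
((301.8753662109375, 217.35498046875), (73.10124206542969, 108.67633056640625), 90.89649963378906)
top [305 164  31  25 556] [ 0.6301 -0.1109  0.2045] [ 0.596 -0.048  0.801] tilt 0.641
top [258 184  38  37 955] [0.5486 0.0353 0.2218] [ 0.005 -0.009  1.   ] tilt 0.01
((301.46435546875, 212.1115264892578), (99.02324676513672, 100.82958221435547), 100.17684936523438)
```

View pics/p5.png

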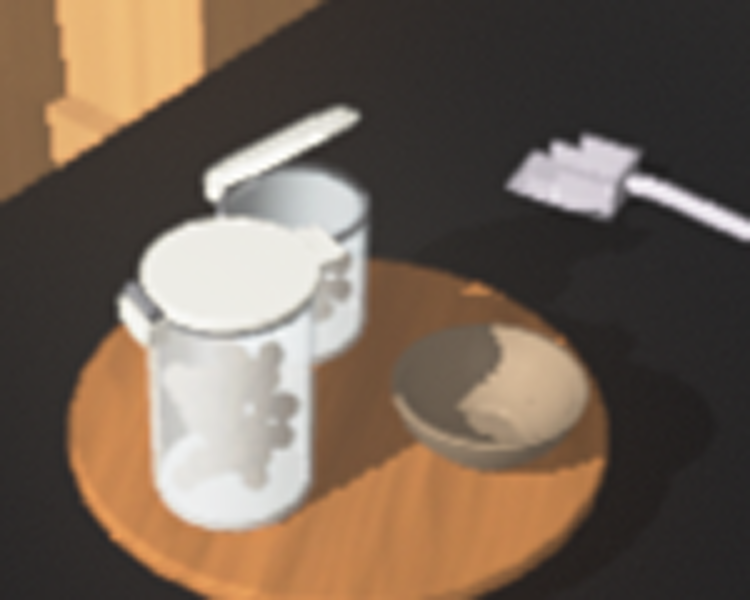

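View pics/top5.png

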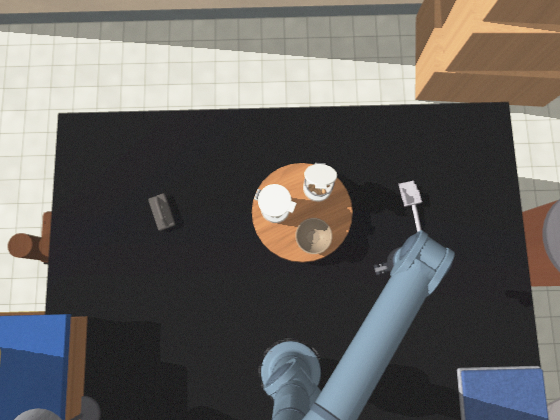

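The tall lid is flat and level, at about (228,275) in the crop. The short lid is still ajar, nothing else has moved, and the robot is clear, so I hand the job in.

```bash
python3 -c "
from plant import job
print(job.finish_job())"
```

```text
the job is handed in; nothing more can be done
None
```

The taller jar's lid is shut and the job is handed in; it took about 9 s of the 32 s. I pressed the lid down with closed fingertips on its tab side. The last force reading on the seal was about 10 N, against the 25 N limit. I then raised the hand and moved it away.

- **Taller lid:** its tilt went from about 0.66 rad to 0.01 rad. Its top is at z of about 0.221 m, where a shut lid should be.
- **Jar and tray:** the jar is within a few mm of where I first measured it, and the tray outline is unchanged in both views.
- **Shorter lid:** it is still ajar at about 0.64 rad.
- **Bowl, scoop and brush:** they look unmoved in the pictures; I did not measure them.
- **Robot:** it stands clear of everything, and its force readings are back to the noise level.

No final check failed or disagreed. During the press, the force reading was too noisy (about 1 N) to show when the fingers first touched the lid. I confirmed that contact from the pictures.

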